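Latch the gate of a specimen-box carrier

ROBOT

A 6-joint arm with a two-finger parallel gripper is mounted at the origin on the work surface. World frame = base frame: x ahead of the robot, y to its left, z up, the work surface at z = 0. Lengths are in m, angles in degrees, forces in N, time in s.
With the tool pointing down it reaches from about 0.3 to 0.75 m from the base axis. Payload 8.5 kg.
Tool frame: the origin (TCP) lies at the very end of the fingers, on their centre line; the grasp point (between the pads) lies 19 mm behind it; y points along the fingers, z is the direction in which the jaws open and shut, and the axes are right-handed (so a half turn about y gives the same grasp; the last joint's range is limited). The gripper opens to 85 mm and grips with 20 to 120 N. Pads are 22 mm wide; open, the fingers measure 114 mm over their backs; the gripper's body (76 mm by 85 mm) begins 54 mm behind the grasp point. The pads swing forward as they close: fully open they stand 13 mm farther back than shut.
Start: joints at [56.305, 21.807, 74.336, -0, 83.858, -12.336], TCP at [0.2, 0.512, 0.231] pointing down, gripper open.
Joint ranges: [-178.18, 178.18], [-50.72, 133.34], [12.68, 142.11], [-81.47, 261.47], [9.98, 163.14], [-165.26, 165.26]. Speed limits (degrees/s): [136.94, 136.94, 180, 180, 180, 180].

INTERFACE

Orientations are given as a 3x3 rotation matrix whose columns are the frame's x, y, z axes.
In Python, from rig import env gives the robot as it stands. The module is installed in compiled form; this text tells all that it offers.
- The arm moves only by the tool servo_tool, never from a script. Its argument "rows" is one flat list of numbers, 7 for each row, row after row: the opening, from 0 (shut) to 1 (fully open), then the shift along the world's x, y, z in m, then the turn, a rotation vector about the world's x, y, z in degrees. A call has 1 to 10 rows; each row shifts and turns the commanded pose from where the row before left it; what a row does not reach is not made up. A row lasts 1/12 s, in which the tool goes at most 41.7 mm and 7.16 degrees, less where a joint would pass 70% of its speed; a pose out of reach is approached as far as the arm can. A call with a gripper value outside its range is refused whole. The fingers move at their own pace and stop on an object; "force" is the grip in N (left out, the last holds). Time passes only in rows, so rows that do not move let the fingers close. It gives the time, the measured TCP pose, the force and the opening at its end, in the units of the state.
- env.observe(): the state, without advancing time (a new reading comes with each control period).
- env.get_image(name): name is "scene" or "top"; returns the picture (400x640x3 uint8, red, green, blue); there is no depth.
- env.camera_model(name): a dict with "camera_matrix" (3x3 intrinsics, pixels), "R" (3x3) and "t" (3): a world point X has camera coordinates R X + t. Camera axes: x right, y down, z forward; pixel columns grow to the right and rows downward; lengths in m; the calibration is good to about 2 mm. A picture is of the moment at which its call begins. camera_model takes no time and is no camera call.
- env.close_job(): hands the job in, once; it reports no verdict.
The state is a dict: "time_s": time; "q": joint angles; "qvel": joint speeds; "joint_efforts": joint torques, N m; "position": TCP position; "tool_rot": TCP orientation; "ft_force": force on the tool from outside, world axes, zero at the start; "wrist_torque": the same for the moment, N m; "grip_width": finger opening in m.
Only numpy, scipy, OpenCV 4.12 (cv2) and the standard library are available. Lean on these libraries where they do the work, as an engineer would, in place of code of your own. Each camera call takes 0.05 s, during which the arm holds its last target.

TASK

Shut the little gate of the wooden specimen-box carrier and latch it: lift the steel latch bar by its upright tab, swing the gate in against its spring buffer with the bar held up over the catch's front nose, and let the bar drop fully home into the slot of the catch, then let go. Do it gently, without ramming the bar into the catch, and leave the specimen boxes in the carrier and the jar and cork block beside it where they are.

Things in the scene. Friction and masses are not known exactly. Their poses are not given: they have to be found in the camera images.
- carrier: Open-topped wooden tray for specimen boxes, fixed to the table, about 230 mm deep, 250 wide, walls 110 high. Origin on the table midway under the shut gate. +x points into the tray (the gate's closing direction), +y towards the hinge post (hinge axis at y = 110 mm), z up; the latch post is at y = -115 mm.
- gate_hinge (a point): Point on the gate's vertical hinge axis, 144 mm above the table. Gate: wooden frame with clear pane, 12 mm thick, reaching 205 mm from the hinge, top edge 130 mm above the table. The axes turn with the gate: z up, -y runs from the hinge along the gate to its free end, +x is the gate's normal towards the tray (closing direction).
- gate (a joint): Opening angle, rad. 0 = parallel to the carrier's front. Latched it lies between about -0.085 and 0.095, depending on where the catch is fixed. It grows as the free end swings out of the carrier's front, clockwise from above; starts 0.35 to 0.7. The gate swings almost freely and stays where left, except for the buffer.
- buffer_tip (a point): Rubber tip of a sprung buffer on the carrier's wall, 12 mm across, 75 mm above the table. The gate's free end meets it at about gate = 0.115 and is pushed back open: about 2 N at first, rising about 0.1 N per mm, up to 7 N. Until the latch has caught, the gate springs back when let go.
- latch (a joint): Lift angle of the latch bar, rad: 0 = level, down on its stop and, when shut, fully home in the catch; grows as the free end rises, up to 0.6. It falls by its own weight (about 0.2 kg). Standing on the nose it reads about 0.1; from 0.12 it passes over the nose; above about 0.38 it would clear the back wall too, so keep it below 0.3.
- latch_pivot (a point): Pivot pin of the latch bar, along the gate's normal, on the gate's top, 50 mm from the hinge axis, 144 mm above the table. The steel bar (8 mm thick along the normal, 12 mm high) lies in the gate's plane above its top edge, centred on this height; it passes the catch 175 mm from the pivot and ends 22 mm beyond. Axes are the gate's.
- tab (a point): Grip point of the thumb tab standing up from the bar: steel plate 10 mm thick along the gate's normal (pinch it so, from above), 24 mm wide along the bar, top 16 mm above this point. The bar's top is 32 mm below this point. The tab is 120 mm from the pivot (170 from the hinge axis), this point 38 mm above the bar's centre line.
- striker: Fixed steel plate on the latch post, 225 mm from the hinge axis; origin on its underside, 130 mm above the table; axes as the carrier's. The dark catch on it is screwed through slotted holes, up to 18 mm off the plate's centre either way along x; that offset is not measured: feel for it. Load on catch or plate must stay below 12 N.
- catch_slot (a point): Nominal centre of the catch, 144 mm above the table: front to back along the carrier's +x a blunt nose 12 mm thick (top 11 mm above this point), an open-topped slot 12 mm wide, a back wall 12 mm thick (top 61 mm above). 12 mm wide in y. The true catch is up to 18 mm off this point along x. A raised bar touching the back wall, a hard stop, is over the slot.
- box_a: Clear flat specimen box 160 x 160 x 36 mm in the carrier, lower of two; bystander.
- box_b: Clear flat specimen box 160 x 160 x 36 mm lying on the other in the carrier, top 82 mm above the table; bystander.
- jar: Small amber jar, 48 mm across, 70 mm high, standing near the latch post; origin under its centre; bystander.
- pin_block: Cork pinning block 75 x 50 x 40 mm beside the carrier; bystander.

How it is judged (in metres and radians):
On the way:
1. the gate is swung shut (gate below 0.1) with the bar still up over the nose (latch above 0.08) (value of joint gate below 0.1 rad and value of joint latch above 0.08 rad), for 0.1 s.
At the end, for the whole second after the job is handed in: The gate is shut and at rest (gate below 0.1 rad, under 0.05 rad/s), held by the latch bar lying fully home in the slot of the catch behind the nose (latch below 0.03 rad), and the robot has let go (value of joint gate below 0.1 rad and value of joint latch below 0.03 rad and velocity of joint gate between -0.05 and 0.05 rad/s); the robot touches nothing.
It fails at once if the catch or its plate is loaded with more than 12 N (contact force between striker and anything else above 12 N).
It fails at once if a specimen box, the jar or the cork block is moved more than 25 mm (distance of any of box_a, box_b, jar, pin_block from where it was at the start of the episode above 0.025 m).
It also fails if it takes over 64 s, if anything falls off the work surface, if the arm or the gripper's body presses on something with over 40 N, if the wrist force passes 120 N, or if a joint passes its speed limit or range.

## Working session

There is one attempt and no reset: what is moved stays moved. The work goes in short steps, Python scripts to look and compute and a tool call to move; the robot and the scene stay as the last step left them, time stands still between calls to the robot, and variables do not carry over. Pictures are saved under pics/ and viewed, and the job is handed in when it is done.

Besides the shell and the picture viewer there is one more tool, called after "Request:" as name(argument=value, ...) on one line, values as JSON. servo_tool: Moves the arm, as the interface text tells. Its arguments: {"type":"object","properties":{"rows":{"type":"array","items":{"type":"number"}},"force":{"type":"number"}},"required":["rows"]}

```bash
mkdir -p pics
python3 - <<'E'
from rig import env
import cv2,numpy as np
s=env.observe();print(s)
for n in("scene","top"):
    im=env.get_image(n);cv2.imwrite(f"pics/{n}0.png",im[:,:,::-1]);m=env.camera_model(n);print(n,m)
E
```

```text
{'time_s': 0.0, 'q': array([ 5.63031393e+01,  2.18406710e+01,  7.43843571e+01,  5.39820353e-04,
        8.38583181e+01, -1.23359044e+01]), 'qvel': array([-0.09054689,  0.00578669, -0.03862195, -0.02645676,  0.16043038,
       -0.02509651]), 'joint_efforts': array([ 3.00217573e-03, -4.48440278e+01, -2.31298363e+01,  6.29603028e-05,
        4.53767119e-03, -6.43050541e-06]), 'position': array([0.20016898, 0.51196917, 0.23071711]), 'tool_rot': array([[ 9.31303742e-01, -8.14840432e-04,  3.64242606e-01],
       [-3.64243377e-01, -1.20506210e-03,  9.31303017e-01],
       [-3.19928391e-04, -9.99998942e-01, -1.41907908e-03]]), 'ft_force': array([-0.43130244,  0.30800789,  0.40703084]), 'wrist_torque': array([ 0.00751332, -0.00312033, -0.01405324]), 'grip_width': 0.08568564009684382}
scene {'camera_matrix': array([[418.43687089,   0.        , 318.22942984],
       [  0.        , 418.43687089, 197.38258419],
       [  0.        ,   0.        ,   1.        ]]), 'R': array([[-0.83498331,  0.55012847, -0.01270999],
       [ 0.44787097,  0.66599487, -0.59654206],
       [-0.31970998, -0.50379509, -0.80248117]]), 't': array([ 0.54315584, -0.19656823,  0.96818377])}
top {'camera_matrix': array([[438.53412855,   0.        , 324.67576855],
       [  0.        , 438.53412855, 194.13625334],
       [  0.        ,   0.        ,   1.        ]]), 'R': array([[ 0.01355512, -0.99979473, -0.01505813],
       [-0.98443062, -0.01070437, -0.17544735],
       [ 0.17525015,  0.01720189, -0.98437365]]), 't': array([-0.01802422,  0.66772069,  0.9430981 ])}
```

View pics/scene0.png

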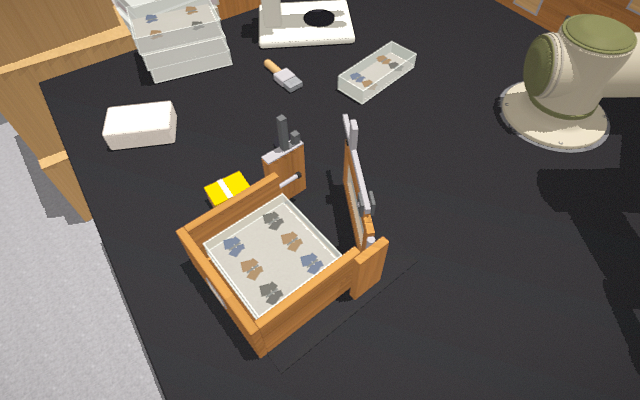

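View pics/top0.png

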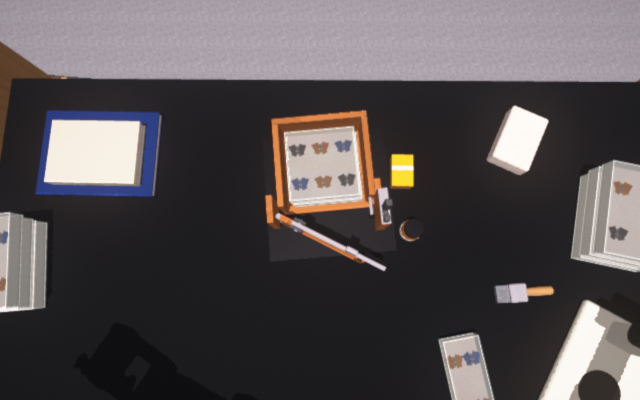

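The top view shows the carrier around (320,165), with the tray facing away from the robot. The hinge is near (280,215), the bar runs to (385,268), the tab is near (352,250), and the catch and plate are near (386,205). I'll zoom in on this area.

Run:
```python
import cv2
a=cv2.imread("pics/top0.png")[180:290,255:415];cv2.imwrite("pics/topz.png",cv2.resize(a,None,fx=5,fy=5,interpolation=cv2.INTER_CUBIC))
a=cv2.imread("pics/scene0.png")[100:260,250:400];cv2.imwrite("pics/scz.png",cv2.resize(a,None,fx=3.7,fy=3.7,interpolation=cv2.INTER_CUBIC))
```

```text
(no output)
```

View pics/topz.png

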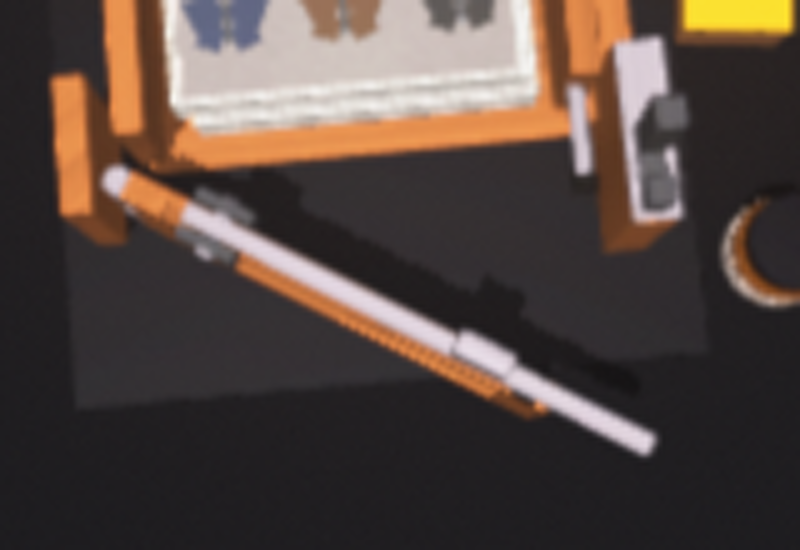

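View pics/scz.png

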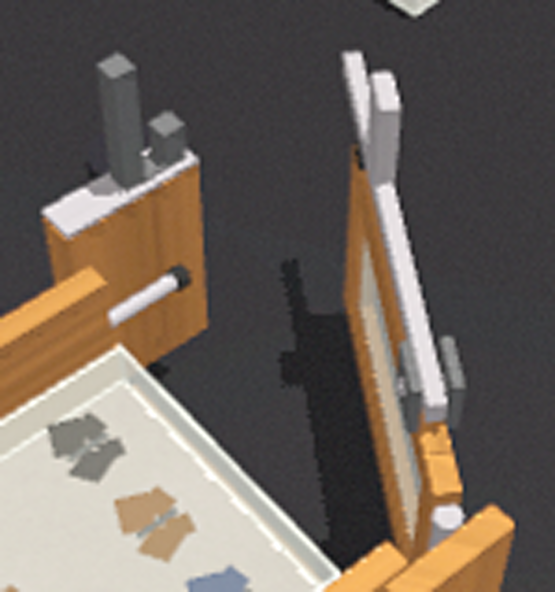

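```bash
cat > h.py <<'E'
import numpy as np
from rig import env
def ray(n,uv):
    m=env.camera_model(n);K,R,t=m["camera_matrix"],m["R"],m["t"]
    return -R.T@t, R.T@np.linalg.inv(K)@np.array([uv[0],uv[1],1.])
def plane(n,uv,z):
    c,d=ray(n,uv);return c+d*(z-c[2])/d[2]
def tri(uv1,uv2):
    c,d=ray("top",uv1);e,f=ray("scene",uv2)
    A=np.stack([d,-f],1);s=np.linalg.lstsq(A,e-c,rcond=None)[0]
    p,q=c+s[0]*d,e+s[1]*f;return (p+q)/2,np.linalg.norm(p-q)
def tz(x,y):return (255+(x+.5)/5-.5,180+(y+.5)/5-.5)
def sz(x,y):return (250+(x+.5)/3.7-.5,100+(y+.5)/3.7-.5)
E
python3 - <<'E'
from h import *
np.set_printoptions(precision=4,suppress=True)
print("tabtop tri",tri(tz(487,352),sz(386,82)),"plane top",plane("top",tz(487,352),.198),"scene",plane("scene",sz(386,82),.198))
print("bartip",plane("top",tz(647,440),.150), plane("scene",sz(352,57),.150))
b0=plane("top",tz(195,215),.15);print("bar root",b0)
print("hinge pin", plane("top",tz(115,180),.144),tri(tz(115,180),sz(447,516)))
print("nose top",plane("top",tz(660,187),.155),plane("scene",sz(169,128),.155),tri(tz(660,187),sz(169,128)))
print("wall top",plane("top",tz(671,111),.205),plane("scene",sz(117,67),.205),tri(tz(671,111),sz(117,67)))
print("plate corners",[plane("top",tz(*p),.134) for p in((615,42),(660,37),(682,215),(638,222))])
print("jar",plane("top",tz(775,245),.07))
E
```

```text
tabtop tri (array([ 0.535 , -0.0662,  0.2008]), np.float64(0.0006062466627665484)) plane top [ 0.5349 -0.0662  0.198 ] scene [ 0.5333 -0.0688  0.198 ]
bartip [ 0.503  -0.1327  0.15  ] [ 0.504 -0.132  0.15 ]
bar root [0.5916 0.0515 0.15  ]
hinge pin [0.6065 0.0856 0.144 ] (array([0.6104, 0.0876, 0.1206]), np.float64(0.0026138058160515686))
nose top [ 0.6048 -0.1384  0.155 ] [ 0.6056 -0.1361  0.155 ] (array([ 0.6048, -0.1385,  0.1527]), np.float64(0.0008016043640502052))
wall top [ 0.6282 -0.1368  0.205 ] [ 0.6289 -0.1359  0.205 ] (array([ 0.6283, -0.1369,  0.204 ]), np.float64(3.2091254125812565e-05))
plate corners [array([ 0.6689, -0.1228,  0.134 ]), array([ 0.6713, -0.1418,  0.134 ]), array([ 0.5958, -0.1501,  0.134 ]), array([ 0.5927, -0.1318,  0.134 ])]
jar [ 0.5902 -0.1998  0.07  ]
```

Measurements agree with the given sizes: nose to wall is 24 mm, tab to hinge about 169 mm, and the tab top triangulates to z 0.201 (expected 0.198).

- **Hinge:** (0.607, 0.086)
- **Gate angle:** about 0.557 rad
- **Catch slot:** (0.617, -0.137), which gives a latched angle of about 0.07 rad

Next I move above the tab.

Request:
servo_tool(rows=[0.6,0.0167,-0.0289,0.0025,0,0,-4.7,0.6,0.0167,-0.0289,0.0025,0,0,-4.7,0.6,0.0167,-0.0289,0.0025,0,0,-4.7,0.6,0.0167,-0.0289,0.0025,0,0,-4.7,0.6,0.0167,-0.0289,0.0025,0,0,-4.7,0.6,0.0167,-0.0289,0.0025,0,0,-4.7,0.6,0.0167,-0.0289,0.0025,0,0,-4.7,0.6,0.0167,-0.0289,0.0025,0,0,-4.7,0.6,0.0167,-0.0289,0.0025,0,0,-4.7,0.6,0.0167,-0.0289,0.0025,0,0,-4.7], force=20)

```text
time_s: 0.93
position: [0.3676, 0.2217, 0.2563]
tool_rot: [[0.365, -0.0, 0.931], [-0.931, -0.0, 0.365], [-0.0, -1.0, -0.0]]
ft_force: [0.6, 0.2, -0.3]
grip_width: 0.0513
```

Request:
servo_tool(rows=[0.6,0.0167,-0.0289,0.0025,0,0,-4.7,0.6,0.0167,-0.0289,0.0025,0,0,-4.7,0.6,0.0167,-0.0289,0.0025,0,0,-4.7,0.6,0.0167,-0.0289,0.0025,0,0,-4.7,0.6,0.0167,-0.0289,0.0025,0,0,-4.7,0.6,0.0167,-0.0289,0.0025,0,0,-4.7,0.6,0.0167,-0.0289,0.0025,0,0,-4.7,0.6,0.0167,-0.0289,0.0025,0,0,-4.7,0.6,0.0167,-0.0289,0.0025,0,0,-4.7,0.6,0.0167,-0.0289,0.0025,0,0,-4.7])

```text
time_s: 1.77
position: [0.5347, -0.0674, 0.2812]
tool_rot: [[-0.432, -0.001, 0.902], [-0.902, 0.0, -0.432], [0.0, -1.0, -0.001]]
ft_force: [1.3, 0.0, 0.6]
grip_width: 0.0516
```

Request:
servo_tool(rows=[0.6,0,0,0,0,0,0,0.6,0,0,0,0,0,0,0.6,0,0,0,0,0,0])

```text
time_s: 2.02
position: [0.534, -0.0655, 0.2809]
tool_rot: [[-0.428, -0.001, 0.904], [-0.904, 0.001, -0.428], [-0.0, -1.0, -0.001]]
ft_force: [0.0, 0.2, -0.8]
grip_width: 0.0511
```

Request:
servo_tool(rows=[0.6,0,-0.0015,-0.0118,0,0,0,0.6,0,0,-0.0118,0,0,0,0.6,0,0,-0.0118,0,0,0,0.6,0,0,-0.0118,0,0,0,0.6,0,0,-0.0118,0,0,0,0.6,0,0,-0.0118,0,0,0,0.6,0,0,-0.0118,0,0,0,0.6,0,0,-0.0118,0,0,0,0.6,0,0,-0.0118,0,0,0,0.6,0,0,-0.0118,0,0,0])

```text
time_s: 2.85
position: [0.5338, -0.0659, 0.1631]
tool_rot: [[-0.426, 0.0, 0.905], [-0.905, 0.0, -0.426], [-0.0, -1.0, 0.0]]
ft_force: [0.1, 0.0, 0.0]
grip_width: 0.0513
```

Run:
```python
from h import *
import cv2
o=[]
for n,(r0,r1,c0,c1) in(("scene",(60,260,250,450)),("top",(160,310,255,455))):
    a=env.get_image(n)[r0:r1,c0:c1,::-1];o.append(cv2.resize(a,(400,int(400*(r1-r0)/(c1-c0))),interpolation=cv2.INTER_CUBIC))
    if n=="scene":pass
o[1]=cv2.copyMakeBorder(o[1],0,o[0].shape[0]-o[1].shape[0],0,0,cv2.BORDER_CONSTANT)
cv2.imwrite("pics/a1.png",np.hstack(o))
```

```text
(no output)
```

View pics/a1.png

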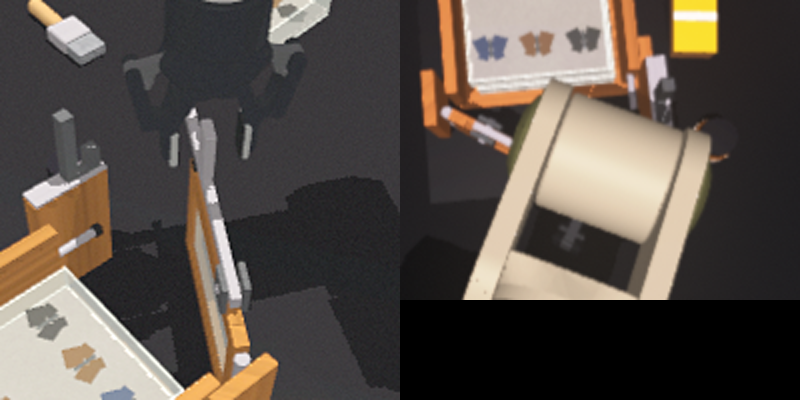

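The scene view shows the pads at (175,150) and (245,140), either side of the tab at (207,140). I'll close on it.

Request:
servo_tool(rows=[0.0,0,0,0,0,0,0,0.0,0,0,0,0,0,0,0.0,0,0,0,0,0,0,0.0,0,0,0,0,0,0,0.0,0,0,0,0,0,0,0.0,0,0,0,0,0,0,0.0,0,0,0,0,0,0,0.0,0,0,0,0,0,0], force=40)

```text
time_s: 3.62
position: [0.5349, -0.0674, 0.1641]
tool_rot: [[-0.429, 0.002, 0.904], [-0.904, -0.0, -0.429], [-0.001, -1.0, 0.002]]
ft_force: [1.8, 0.1, 6.3]
grip_width: 0.0091
```

Request:
servo_tool(rows=[0,0.0002,0.0005,0.003,-1.295,0.615,0,0,0.0003,0.0005,0.003,-1.295,0.615,0,0,0.0003,0.0006,0.003,-1.295,0.615,0,0,0.0003,0.0007,0.0029,-1.295,0.615,0,0,0.0003,0.0007,0.0029,-1.295,0.615,0,0,0.0004,0.0008,0.0029,-1.295,0.615,0,0,0.0004,0.0009,0.0029,-1.295,0.615,0,0,0.0005,0.0009,0.0029,-1.295,0.615,0,0,0,0,0,0,0,0,0,0,0,0,0,0,0])

```text
time_s: 4.45
position: [0.5372, -0.0618, 0.1871]
tool_rot: [[-0.419, -0.085, 0.904], [-0.886, -0.18, -0.428], [0.199, -0.98, 0.001]]
ft_force: [2.1, -3.5, 4.8]
grip_width: 0.0097
```

Run:
```python
from h import *
import cv2
print(env.observe()["wrist_torque"])
a=env.get_image("scene")[60:260,250:450,::-1];cv2.imwrite("pics/a2.png",cv2.resize(a,(600,600),interpolation=cv2.INTER_CUBIC))
```

```text
[-0.02038364 -0.40063432 -0.34011715]
```

View pics/a2.png

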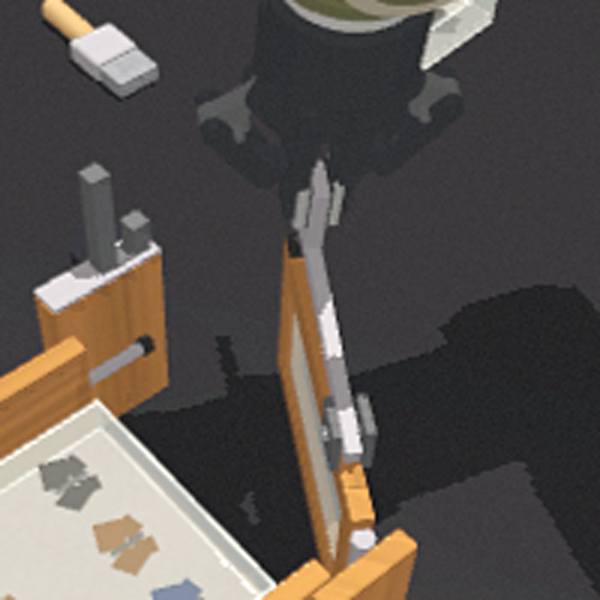

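Run:
```python
import numpy as np
h=np.array([.607,.086]);r=.1635
p=np.radians(25.3-1.22*np.arange(21))
P=np.c_[-r*np.sin(p),-r*np.cos(p)]
D=np.diff(P,axis=0)
for k in (0,10):
    print([x for d in D[k:k+10] for x in (0,round(d[0],5),round(d[1],5),0,0,0,1.22)])
```

```text
[0, np.float64(0.00316), np.float64(-0.00145), 0, 0, 0, 1.22, 0, np.float64(0.00319), np.float64(-0.00139), 0, 0, 0, 1.22, 0, np.float64(0.00322), np.float64(-0.00132), 0, 0, 0, 1.22, 0, np.float64(0.00325), np.float64(-0.00125), 0, 0, 0, 1.22, 0, np.float64(0.00328), np.float64(-0.00118), 0, 0, 0, 1.22, 0, np.float64(0.0033), np.float64(-0.00111), 0, 0, 0, 1.22, 0, np.float64(0.00332), np.float64(-0.00104), 0, 0, 0, 1.22, 0, np.float64(0.00334), np.float64(-0.00097), 0, 0, 0, 1.22, 0, np.float64(0.00336), np.float64(-0.0009), 0, 0, 0, 1.22, 0, np.float64(0.00338), np.float64(-0.00083), 0, 0, 0, 1.22]
[0, np.float64(0.0034), np.float64(-0.00075), 0, 0, 0, 1.22, 0, np.float64(0.00341), np.float64(-0.00068), 0, 0, 0, 1.22, 0, np.float64(0.00343), np.float64(-0.00061), 0, 0, 0, 1.22, 0, np.float64(0.00344), np.float64(-0.00053), 0, 0, 0, 1.22, 0, np.float64(0.00345), np.float64(-0.00046), 0, 0, 0, 1.22, 0, np.float64(0.00346), np.float64(-0.00039), 0, 0, 0, 1.22, 0, np.float64(0.00347), np.float64(-0.00031), 0, 0, 0, 1.22, 0, np.float64(0.00347), np.float64(-0.00024), 0, 0, 0, 1.22, 0, np.float64(0.00348), np.float64(-0.00017), 0, 0, 0, 1.22, 0, np.float64(0.00348), np.float64(-9e-05), 0, 0, 0, 1.22]
```

Request:
servo_tool(rows=[0,0.00316,-0.00145,0,0,0,1.22,0,0.00319,-0.00139,0,0,0,1.22,0,0.00322,-0.00132,0,0,0,1.22,0,0.00325,-0.00125,0,0,0,1.22,0,0.00328,-0.00118,0,0,0,1.22,0,0.0033,-0.00111,0,0,0,1.22,0,0.00332,-0.00104,0,0,0,1.22,0,0.00334,-0.00097,0,0,0,1.22,0,0.00336,-0.0009,0,0,0,1.22,0,0.00338,-0.00083,0,0,0,1.22])

```text
time_s: 5.33
position: [0.5702, -0.0737, 0.1869]
tool_rot: [[-0.221, -0.045, 0.974], [-0.955, -0.195, -0.226], [0.2, -0.98, 0.0]]
ft_force: [0.7, -5.5, 4.5]
grip_width: 0.0097
```

Request:
servo_tool(rows=[0,0.0034,-0.00075,0,0,0,1.22,0,0.00341,-0.00068,0,0,0,1.22,0,0.00343,-0.00061,0,0,0,1.22,0,0.00344,-0.00053,0,0,0,1.22,0,0.00345,-0.00046,0,0,0,1.22,0,0.00346,-0.00039,0,0,0,1.22,0,0.00347,-0.00031,0,0,0,1.22,0,0.00347,-0.00024,0,0,0,1.22,0,0,0,0,0,0,0,0,0,0,0,0,0,0])

```text
time_s: 6.17
position: [0.5979, -0.0779, 0.1871]
tool_rot: [[-0.057, -0.011, 0.998], [-0.978, -0.2, -0.058], [0.2, -0.98, 0.001]]
ft_force: [1.7, -6.1, 4.8]
grip_width: 0.0096
```

Run:
```python
from h import *
import cv2
s=env.observe();print(s["position"],s["ft_force"],s["wrist_torque"])
a=env.get_image("scene")[60:260,230:430,::-1];cv2.imwrite("pics/a3.png",cv2.resize(a,(600,600),interpolation=cv2.INTER_CUBIC))
```

```text
[ 0.59792207 -0.07785429  0.18707699] [ 1.70847608 -6.12552366  4.77554214] [-0.73422652 -0.31670647 -0.35450814]
```

View pics/a3.png

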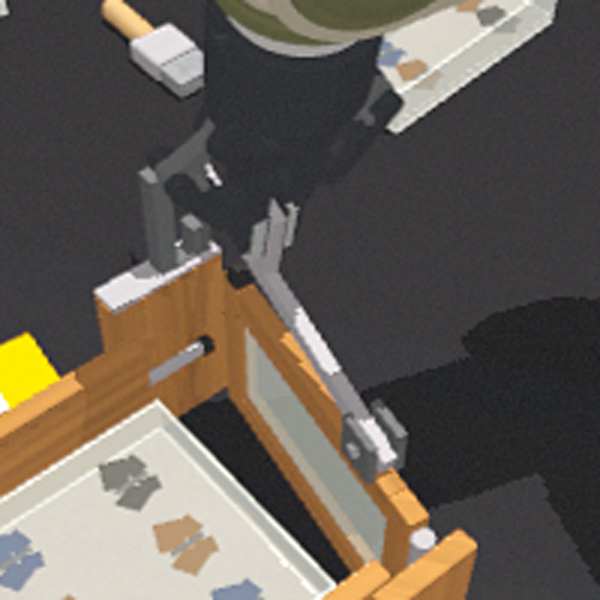

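Request:
servo_tool(rows=[0,0.00137,-0.00015,0,0,0,0.48,0,0.00137,-0.00015,0,0,0,0.48,0,0.00137,-0.00015,0,0,0,0.48,0,0.00137,-0.00012,0,0,0,0.48,0,0.00137,-0.00012,0,0,0,0.48,0,0.00137,-0.0001,0,0,0,0.48,0,0.00137,-0.0001,0,0,0,0.48])

```text
time_s: 6.8
position: [0.6072, -0.0784, 0.1869]
tool_rot: [[0.0, -0.0, 1.0], [-0.98, -0.199, 0.0], [0.199, -0.98, -0.0]]
ft_force: [-0.1, -4.4, 4.2]
grip_width: 0.0095
```

Request:
servo_tool(rows=[0,0.00137,-0.0001,0,0,0,0.48,0,0.00137,-0.0001,0,0,0,0.48,0,0,0,0,0,0,0])

```text
time_s: 7.05
position: [0.6098, -0.0784, 0.1868]
tool_rot: [[0.016, 0.003, 1.0], [-0.98, -0.199, 0.017], [0.199, -0.98, -0.0]]
ft_force: [0.3, -6.4, 5.1]
grip_width: 0.0094
```

Request:
servo_tool(rows=[0,0.0007,0,0,0,0,0.25,0,0.0007,0,0,0,0,0.25,0,0,0,0,0,0,0])

```text
time_s: 7.3
position: [0.6111, -0.0784, 0.1868]
tool_rot: [[0.025, 0.005, 1.0], [-0.98, -0.199, 0.025], [0.199, -0.98, -0.0]]
ft_force: [0.5, -5.3, 5.1]
grip_width: 0.0095
```

Request:
servo_tool(rows=[0,0.0007,0,0,0,0,0.25,0,0.0007,0,0,0,0,0.25,0,0,0,0,0,0,0])

```text
time_s: 7.55
position: [0.6124, -0.0784, 0.1868]
tool_rot: [[0.033, 0.006, 0.999], [-0.979, -0.199, 0.034], [0.199, -0.98, -0.0]]
ft_force: [0.6, -5.6, 4.3]
grip_width: 0.0096
```

Run:
```python
from h import *
import cv2
s=env.observe();print(s["position"],s["ft_force"],s["wrist_torque"])
a=env.get_image("scene")[60:260,230:430,::-1];cv2.imwrite("pics/a4.png",cv2.resize(a,(600,600),interpolation=cv2.INTER_CUBIC))
```

```text
[ 0.61244492 -0.07837404  0.18682428] [ 0.5983979  -5.57795031  4.34059712] [-0.43768069 -0.02867674 -0.55872506]
```

View pics/a4.png

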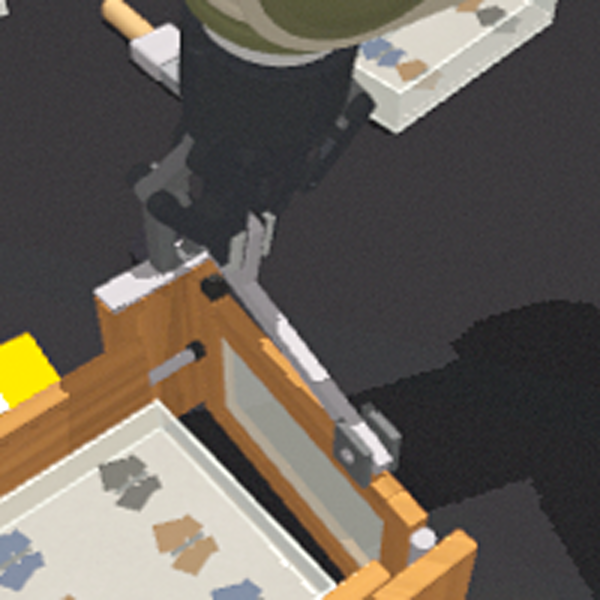

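Request:
servo_tool(rows=[0,0.0007,0,0,0,0,0.25,0,0,0,0,0,0,0])

```text
time_s: 7.77
position: [0.6131, -0.0784, 0.1868]
tool_rot: [[0.037, 0.007, 0.999], [-0.979, -0.199, 0.038], [0.199, -0.98, -0.0]]
ft_force: [0.4, -5.1, 4.2]
grip_width: 0.0095
```

Request:
servo_tool(rows=[0,0.0007,0,0,0,0,0.25,0,0,0,0,0,0,0])

```text
time_s: 7.93
position: [0.6138, -0.0784, 0.1868]
tool_rot: [[0.042, 0.008, 0.999], [-0.979, -0.199, 0.042], [0.199, -0.98, -0.0]]
ft_force: [0.2, -5.3, 4.5]
grip_width: 0.0093
```

Request:
servo_tool(rows=[0,0.0007,0,0,0,0,0.25,0,0,0,0,0,0,0])

```text
time_s: 8.1
position: [0.6145, -0.0783, 0.1868]
tool_rot: [[0.046, 0.009, 0.999], [-0.979, -0.199, 0.047], [0.199, -0.98, -0.0]]
ft_force: [-0.3, -5.9, 3.8]
grip_width: 0.0092
```

Request:
servo_tool(rows=[0,0.0005,0,0,0,0,0.18,0,0,0,0,0,0,0])

```text
time_s: 8.27
position: [0.615, -0.0783, 0.1868]
tool_rot: [[0.049, 0.009, 0.999], [-0.979, -0.199, 0.05], [0.199, -0.98, -0.0]]
ft_force: [0.1, -4.8, 5.3]
grip_width: 0.0096
```

Request:
servo_tool(rows=[0,0.0005,0,0,0,0,0.18,0,0,0,0,0,0,0])

```text
time_s: 8.43
position: [0.6153, -0.0783, 0.1868]
tool_rot: [[0.052, 0.01, 0.999], [-0.979, -0.199, 0.053], [0.199, -0.98, -0.001]]
ft_force: [-1.3, -4.1, 5.4]
grip_width: 0.0094
```

Run:
```python
from h import *
import cv2
s=env.observe();print(s["position"],s["ft_force"],s["wrist_torque"])
a=env.get_image("scene")[60:260,230:430,::-1];cv2.imwrite("pics/a5.png",cv2.resize(a,(600,600),interpolation=cv2.INTER_CUBIC))
```

```text
[ 0.6152925  -0.07829658  0.18681151] [-1.2793062  -4.05878407  5.44624211] [-0.52069116  0.16469086 -0.59954996]
```

View pics/a5.png

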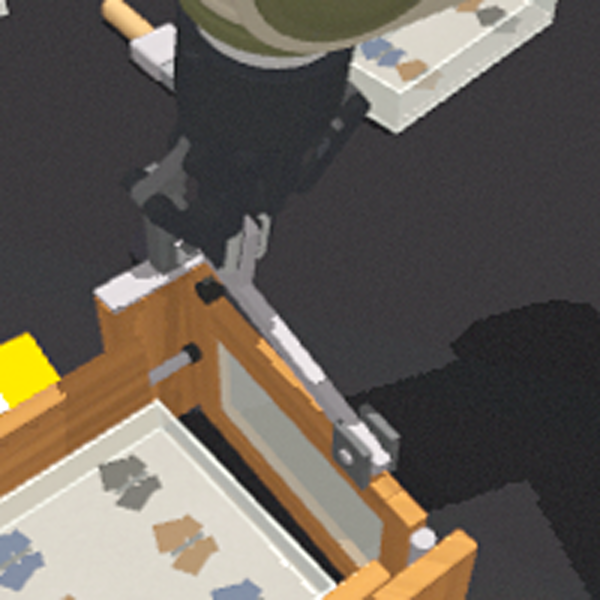

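Request:
servo_tool(rows=[0,0.0005,0,0,0,0,0.18,0,0,0,0,0,0,0])

```text
time_s: 8.65
position: [0.6154, -0.0783, 0.1868]
tool_rot: [[0.055, 0.009, 0.998], [-0.978, -0.199, 0.056], [0.199, -0.98, -0.002]]
ft_force: [-3.2, -4.4, 5.4]
grip_width: 0.0094
```

Run:
```python
from h import *
s=env.observe();print(s["position"],s["ft_force"],s["wrist_torque"])
```

```text
[ 0.61536967 -0.07831758  0.18680341] [-3.22234155 -4.40211037  5.43610681] [-0.49191399  0.40185405 -0.8144186 ]
```

The back wall stopped the bar at x = 0.6153 (predicted 0.6158) with about 3 N. I'll back off to the slot centre and lower the bar partway.

Request:
servo_tool(rows=[0,-0.001,0,0,0,0,-0.25,0,-0.001,0,0,0,0,-0.25,0,0,0,0,0,0,0])

```text
time_s: 8.9
position: [0.614, -0.0783, 0.1868]
tool_rot: [[0.046, 0.009, 0.999], [-0.979, -0.199, 0.047], [0.199, -0.98, -0.0]]
ft_force: [1.4, -4.6, 3.8]
grip_width: 0.0095
```

Request:
servo_tool(rows=[0,5e-05,-0.001,-0.0029,1.43,0.07,0,0,5e-05,-0.001,-0.0029,1.43,0.07,0,0,5e-05,-0.0009,-0.0029,1.43,0.07,0,0,0,0,0,0,0,0])

```text
time_s: 9.23
position: [0.6141, -0.0815, 0.1775]
tool_rot: [[0.046, 0.005, 0.999], [-0.991, -0.123, 0.046], [0.123, -0.992, -0.001]]
ft_force: [0.5, -4.0, 5.1]
grip_width: 0.0098
```

Request:
servo_tool(rows=[0,3e-05,-0.0008,-0.0029,1.43,0.07,0,0,2e-05,-0.0004,-0.0015,0.72,0.04,0,0,0,0,0,0,0,0])

```text
time_s: 9.48
position: [0.6142, -0.0825, 0.1734]
tool_rot: [[0.047, 0.003, 0.999], [-0.995, -0.087, 0.047], [0.087, -0.996, -0.001]]
ft_force: [0.4, -5.0, 4.9]
grip_width: 0.0093
```

Request:
servo_tool(rows=[0,2e-05,-0.0004,-0.0015,0.72,0.04,0,0,2e-05,-0.0004,-0.0015,0.72,0.04,0,0,0,0,0,0,0,0])

```text
time_s: 9.73
position: [0.6143, -0.0832, 0.1705]
tool_rot: [[0.047, 0.002, 0.999], [-0.997, -0.062, 0.047], [0.062, -0.998, -0.001]]
ft_force: [-0.2, -4.7, 3.8]
grip_width: 0.0094
```

Request:
servo_tool(rows=[0,2e-05,-0.0003,-0.0015,0.72,0.04,0,0,2e-05,-0.0003,-0.0015,0.72,0.04,0,0,2e-05,-0.0003,-0.0015,0.72,0.04,0,0,0,0,0,0,0,0])

```text
time_s: 10.07
position: [0.6143, -0.0841, 0.166]
tool_rot: [[0.047, -0.0, 0.999], [-0.999, -0.024, 0.047], [0.024, -1.0, -0.001]]
ft_force: [1.2, -4.9, 2.9]
grip_width: 0.0096
```

Run:
```python
from h import *
import cv2
s=env.observe();print(s["position"],s["ft_force"],s["wrist_torque"])
a=env.get_image("scene")[60:260,230:430,::-1];cv2.imwrite("pics/a6.png",cv2.resize(a,(600,600),interpolation=cv2.INTER_CUBIC))
```

```text
[ 0.61434088 -0.08405592  0.16597481] [ 1.16880432 -4.8772291   2.94141953] [-0.32926413 -0.13832868 -0.59167848]
```

View pics/a6.png

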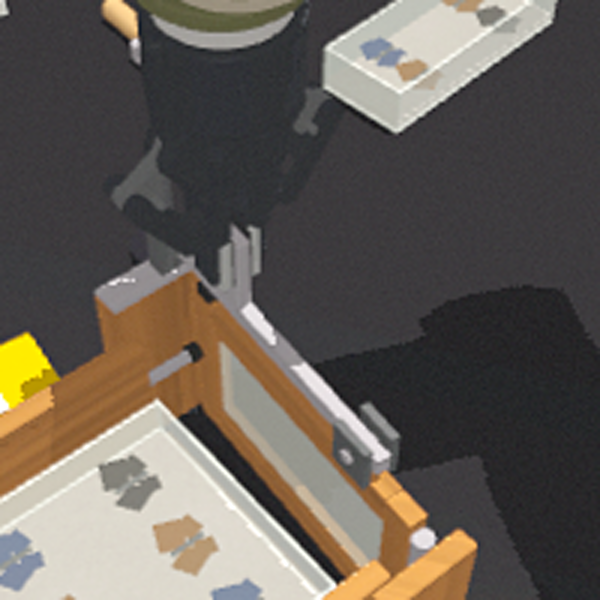

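Request:
servo_tool(rows=[0,0,-0.0003,-0.0013,0.66,0.03,0,0,0,-0.0002,-0.0007,0.66,0.03,0,0,-0.0005,0,0,0,0,-0.15,0,-0.0005,0,0,0,0,-0.15,0,0,0,0,0,0,0])

```text
time_s: 10.53
position: [0.6133, -0.0842, 0.1643]
tool_rot: [[0.042, -0.001, 0.999], [-0.999, -0.002, 0.042], [0.002, -1.0, -0.001]]
ft_force: [0.4, -3.8, 2.4]
grip_width: 0.0092
```

Request:
servo_tool(rows=[0.12,0,0,0,0,0,0,0.15,0,0,0,0,0,0,0.2,0,0,0,0,0,0,0.3,0,0,0,0,0,0,0.4,0,0,0,0,0,0,0.5,0,0,0,0,0,0,0.5,0,0,0,0,0,0])

```text
time_s: 11.12
position: [0.6134, -0.0843, 0.1641]
tool_rot: [[0.042, -0.001, 0.999], [-0.999, -0.001, 0.042], [0.001, -1.0, -0.001]]
ft_force: [-0.1, -0.2, 0.2]
grip_width: 0.0427
```

Request:
servo_tool(rows=[0.5,0,0,0.01,0,0,0,0.5,0,0,0.015,0,0,0,0.5,0,0,0.015,0,0,0,0.5,0,0,0.015,0,0,0,0.5,0,0,0.02,0,0,0,0.5,0,0,0.02,0,0,0,0.5,-0.025,0,0.01,0,0,0,0.5,-0.03,0,0,0,0,0,0.5,-0.03,0,0,0,0,0,0.5,-0.03,0,0,0,0,0])

```text
time_s: 11.95
position: [0.497, -0.0843, 0.27]
tool_rot: [[0.042, 0.0, 0.999], [-0.999, -0.002, 0.042], [0.002, -1.0, 0.0]]
ft_force: [0.4, -0.5, 1.5]
grip_width: 0.0428
```

Request:
servo_tool(rows=[0.5,-0.03,0,0,0,0,0,0.5,-0.03,0,0,0,0,0,0.5,-0.03,0,0,0,0,0,0.5,0,0,0,0,0,0,0.5,0,0,0,0,0,0])

```text
time_s: 12.37
position: [0.4078, -0.0845, 0.2705]
tool_rot: [[0.041, 0.001, 0.999], [-0.999, -0.003, 0.041], [0.003, -1.0, 0.001]]
ft_force: [1.3, -0.3, 1.3]
grip_width: 0.0425
```

Run:
```python
from h import *
import cv2
s=env.observe();print(s["position"],s["ft_force"])
o=[]
for n,(r0,r1,c0,c1) in(("scene",(90,260,230,400)),("top",(150,290,265,405))):
    a=env.get_image(n);cv2.imwrite(f"pics/f_{n}.png",a[:,:,::-1]);o.append(cv2.resize(a[r0:r1,c0:c1,::-1],(400,400),interpolation=cv2.INTER_CUBIC))
cv2.imwrite("pics/a7.png",np.hstack(o))
```

```text
[ 0.40776953 -0.08451321  0.27045877] [ 1.33060968 -0.27905919  1.31326865]
```

View pics/a7.png

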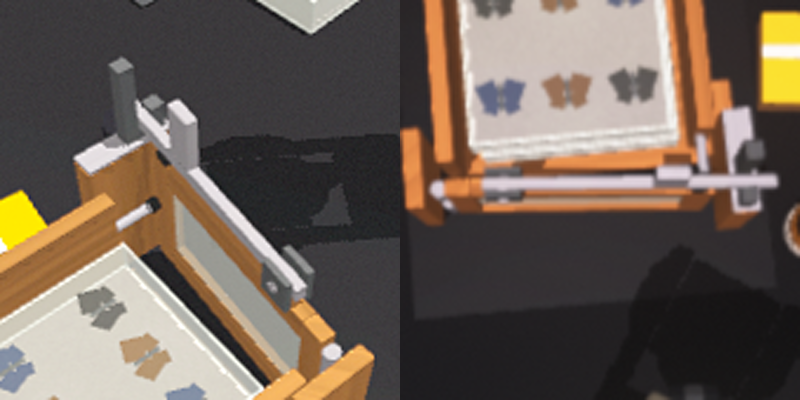

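The bar lies in the slot, and the gate is still shut with the gripper clear. I'll check the tab and tip heights and the bystanders.

Run:
```python
from h import *
np.set_printoptions(precision=4,suppress=True)
T=lambda x,y:(265+(x-400+.5)*.35-.5,150+(y+.5)*.35-.5)
S=lambda x,y:(230+(x+.5)*.425-.5,90+(y+.5)*.425-.5)
print("tab",tri(T(673,173),S(182,105)))
print("bar tip",tri(T(776,181),S(141,106)))
import cv2
for n in("scene","top"):
    a=cv2.imread(f"pics/{n}0.png");b=cv2.imread(f"pics/f_{n}.png")
    for nm,im in(("0",a),("f",b)):
        h=cv2.cvtColor(im,cv2.COLOR_BGR2HSV);m=cv2.inRange(h,(22,180,150),(35,255,255))
        print(n,nm,"block",cv2.moments(m,True)["m10"]/m.sum()*255,cv2.moments(m,True)["m01"]/m.sum()*255)
a=cv2.imread("pics/top0.png")[80:290,260:440];b=cv2.imread("pics/f_top.png")[80:290,260:440]
cv2.imwrite("pics/a8.png",cv2.resize(np.hstack([a,b]),None,fx=2.2,fy=2.2))
```

```text
tab (array([ 0.6124, -0.0825,  0.2024]), np.float64(0.00251115101097009))
bar tip (array([ 0.6112, -0.1571,  0.1409]), np.float64(0.009962382157133466))
scene 0 block 226.56152758132959 187.4752475247525
scene f block 226.60422535211268 187.50140845070422
top 0 block 402.01908396946567 170.57251908396947
top f block 402.01908396946567 170.57251908396947
```

View pics/a8.png

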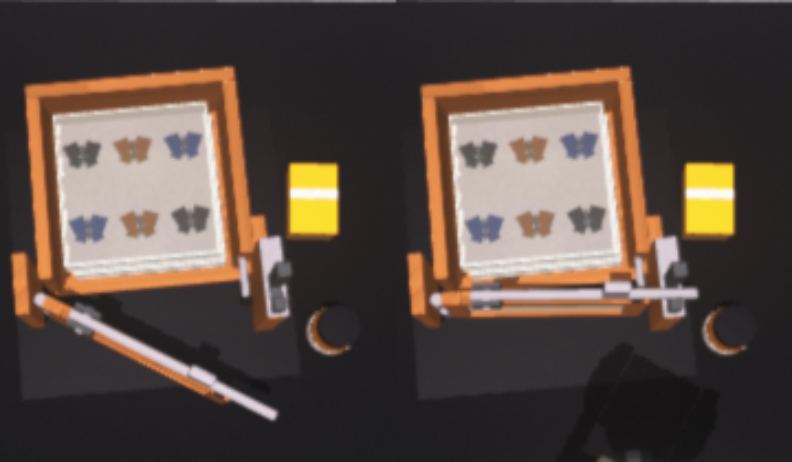

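```bash
python3 -c "
from rig import env
print(env.close_job())"
```

```text
the job is handed in; nothing more can be done
None
```

The gate is shut and latched, the gripper has let go, and the job was handed in at about 12.5 s. No verdict came back.

**What I did:** I pinched the tab and lifted the bar to about 0.2 rad. I then swung the gate in and felt for the catch's back wall, which the bar touched at about 3 N. I backed off 1.3 mm at the tab, lowered the bar into the slot and opened the gripper.

**Last checks:**
- **Bar in the slot:** both views show it between the nose and the back wall. When I let go, the tool was at z = 0.164, the same height as when it gripped the level bar.
- **Gate:** it stayed shut after release, at about 0.07–0.08 rad by my measured geometry.
- **Bystanders:** the cork block's centre moved less than 0.1 px in either view, and the jar and top box look unchanged. I did not measure the jar or the boxes numerically.
- **Robot:** the arm is clear of everything.

**Checks that disagreed:**
- The final tab-top height came out 1.6 mm above the first reading, within that measurement's 2.5 mm error.
- The two-view fix on the bar's tip disagreed with itself by 10 mm, because the tip is hidden in the scene view, so I did not use it.
- The buffer's push did not show as a clear step in the wrist force; I only saw it compress in the pictures.

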